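# Gather the toggles in the gold corner of the tray and hold it out

## Robot

A 7-joint arm with a two-finger parallel gripper is mounted at the origin on the work surface. World frame = base frame: x ahead of the robot, y to its left, z up, the work surface at z = 0. Lengths are in m, angles in rad, forces in N, time in s.
With the tool pointing down it reaches from about 0.425 to 0.825 m from the base axis. Payload 3.6 kg.
Tool frame: the origin (TCP) lies where the fingers leave the gripper's body, on its centre line; the fingertips stand 73 mm ahead of it and the grasp point (between the pads) lies 54 mm ahead of it; z points along the fingers, y is the line along which they close (so a half turn about z gives the same grasp; the last joint's range is limited). The gripper opens to 85 mm and grips with 20 to 120 N. Pads are 22 mm wide; open, the fingers measure 114 mm over their backs; the gripper's body (76 mm by 85 mm) begins 54 mm behind the grasp point. The pads swing forward as they close: fully open they stand 13 mm farther back than shut.
Start: joints at [1.204, 0.615, -0.013, 1.423, 0.008, 1.103, -0.04], TCP at [0.217, -0.613, 0.304] pointing down, gripper open.
Joint ranges: [-3.12, 3.12], [-0.3, 2.06], [-1.34, 1.32], [0.26, 2.42], [-1.36, 4.5], [0.01, 1.98], [-2.84, 2.84]. Speed limits (rad/s): [2.79, 2.79, 3.14, 3.14, 3.14, 3.14, 3.14].

## Interface

Orientations are given as a unit quaternion [x, y, z, w].
In Python, from station import arm, snapshot, camera_info, ticket gives the robot as it stands. Calls block until the motion is done:
- arm.movep(position, orientation): joint-space move of the TCP to a pose.
- arm.line_to(position, velocity=0.15, ori=None): straight line of the TCP; ori=None keeps the orientation; velocity is the mean speed in m/s.
- arm.move_j(angles): joint-space move.
- arm.move_gripper(opening, effort=None): opening from 0.0 (shut) to 1.0 (fully open); effort is the grip in N (None keeps the last); returns when the fingers have stopped.
- arm.pause(seconds).
- arm.ik(position, orientation): joint angles nearest the present ones, or None.
- snapshot(name): name is "scene" or "top" or "wrist"; returns the picture (400x640x3 uint8, blue, green, red); there is no depth.
- camera_info(name): a dict with "fx", "fy", "cx", "cy" (pixels), "R" (3x3) and "t" (3): a world point X has camera coordinates R X + t; the wrist camera has in their place "T_tool_cam" (4x4, takes a point from camera to tool coordinates, whose origin is the TCP and whose axes are the flange's). Camera axes: x right, y down, z forward; pixel columns grow to the right and rows downward; lengths in m; the calibration is good to about 2 mm. A picture is of the moment at which its call begins: read the wrist's pose just before it. camera_info takes no time and is no camera call.
A pose or a line that the arm cannot do raises arm.MotionError and nothing moves.
- ticket.finish_job(): hands the job in; it is judged then, once.
Readings, each from a call of its own:
- arm.read_time(): time.
- arm.read_joint_positions(): joint angles.
- arm.read_dq(): joint speeds.
- arm.read_effort(): joint torques, N m.
- arm.read_tool_pos(): TCP position.
- arm.read_eef_rot(): TCP orientation.
- arm.read_ft_force(): force on the tool from outside, world axes, zero at the start.
- arm.read_wrist_torque(): the same for the moment, N m.
- arm.read_opening(): opening from 0.0 (shut) to 1.0 (fully open).
- arm.read_finger_force(): force on a finger pad.
Only numpy, scipy, OpenCV 4.12 (cv2) and the standard library are available. Lean on these libraries where they do the work, as an engineer would, in place of code of your own. Each camera call takes 0.05 s, during which the arm holds its last target. There are 200 camera calls.

## Task

A customer at the antiques stall wants to see the five glazed toggles side by side: lift the dark tray by its handle, carry it level until it is over the green mat, and only there tilt it so that all five toggles slide together into the tray's gold corner. Finish while still holding the tray in the air over the mat, tilted and still, with the toggles lying on the gold; do not set it down or let go, and leave the other wares alone.

Things in the scene. Friction and masses are not known exactly. Their poses are not given: they have to be found in the camera images.
- tray: Dark lacquered carrying tray, loose, 0.3 to 0.5 kg: open box 240 (x) x 180 (y) x 40 mm outside, walls 5, floor 6 mm. Origin: centre of the underside, z up. A rigid handle arches over it along x: uprights outside the short walls at x = +-125 mm, joined by a bar (see tray_grip). The floor of the +x +y corner is painted gold (quarter circle, radius 100 mm), and the wall tops there; the rest is dark.
- tray_grip (a point): middle of the tray's straight wooden handle bar, straight above the tray's centre, 151 mm above its underside; same axes as the tray. The bar runs 260 mm along x, is 16 mm wide (y) and 22 mm high, its top 162 mm above the underside, with free space under it down to the toggles
- gold_corner (a point): the inside corner point of the gold corner, on the tray's inner floor: tray coordinates (+115, +85, +6) mm
- mat: dark green felt mat lying fixed on the red cloth, 280 (its x) x 220 (its y) x 4 mm; origin: centre of the underside
- toggle0: blue round glazed toggle lying loose on the tray's floor, disc 26 mm across, 12 mm thick, 18 g; slippery: friction on the tray, its walls and the other toggles about 0.13 (varies by a fifth), so they slide once the floor slopes some 0.2 to 0.4 rad, but may jam on one another on the way until the tray is rocked or tilted further. Origin: centre of its underside
- toggle1: ivory block glazed toggle lying loose on the tray's floor, rounded block 26 x 20 x 14 mm, 18 g; slippery: friction on the tray, its walls and the other toggles about 0.13 (varies by a fifth), so they slide once the floor slopes some 0.2 to 0.4 rad, but may jam on one another on the way until the tray is rocked or tilted further. Origin: centre of its underside
- toggle2: white round glazed toggle lying loose on the tray's floor, disc 26 mm across, 12 mm thick, 18 g; slippery: friction on the tray, its walls and the other toggles about 0.13 (varies by a fifth), so they slide once the floor slopes some 0.2 to 0.4 rad, but may jam on one another on the way until the tray is rocked or tilted further. Origin: centre of its underside
- toggle3: jade-green block glazed toggle lying loose on the tray's floor, rounded block 26 x 20 x 14 mm, 18 g; slippery: friction on the tray, its walls and the other toggles about 0.13 (varies by a fifth), so they slide once the floor slopes some 0.2 to 0.4 rad, but may jam on one another on the way until the tray is rocked or tilted further. Origin: centre of its underside
- toggle4: terracotta round glazed toggle lying loose on the tray's floor, disc 26 mm across, 12 mm thick, 18 g; slippery: friction on the tray, its walls and the other toggles about 0.13 (varies by a fifth), so they slide once the floor slopes some 0.2 to 0.4 rad, but may jam on one another on the way until the tray is rocked or tilted further. Origin: centre of its underside
- sake_cup: white porcelain sake cup, 52 mm across, 40 mm tall, a ware to leave alone; origin: centre of the underside
- wooden_box: small lidded wooden box, 64 x 49 x 42 mm, a ware to leave alone; origin: centre of the underside
- blue_bowl: blue porcelain bowl, 110 mm across, 50 mm tall, a ware to leave alone; origin: centre of the underside
- tea_bowl: reddish-brown clay tea bowl, 100 mm across, 65 mm tall, a ware to leave alone; origin: centre of the underside
- kokeshi: pale turned wooden doll, 48 mm across, 127 mm tall, a ware to leave alone; origin: centre of the underside
- ginger_jar: blue lidded jar, 80 mm across, 107 mm tall, a ware to leave alone; origin: centre of the underside

How it is judged:
By the outcome, as a careful person would: the job done as asked, in the order asked, and still so for the second after the job is handed in, while the arm keeps its last pose, push and grip.
It also fails if it takes over 64 s, if anything falls off the work surface, if the arm or the gripper's body presses on something with over 40 N, if the wrist force passes 120 N, or if a joint passes its speed limit or range.

## Working session

There is one attempt and no reset: what is moved stays moved. The work goes in short steps, each a Python script; the robot and the scene stay as the last script left them, time stands still between calls to the robot, and variables do not carry over. Pictures are saved under pics/ and viewed, at most 10 in all, crops included, and the job is handed in when it is done.

```bash
mkdir -p pics; python3 - <<'E'
from station import arm,snapshot,camera_info
import cv2
for n in("top","scene"):
    cv2.imwrite(f"pics/{n}0.png",snapshot(n)); c=camera_info(n); print(n,c)
print(arm.read_time(),arm.read_eef_rot(),arm.read_tool_pos())
E
```

```text
top {'fx': 460.88469229400926, 'fy': 460.88469229400926, 'cx': 319.980917835612, 'cy': 199.40193039221148, 'R': array([[ 0.02369576, -0.99971318, -0.00347511],
       [-0.9829287 , -0.02266323, -0.1825857 ],
       [ 0.18245458,  0.0077423 , -0.9831838 ]]), 't': array([-0.01544452,  0.5965461 ,  1.45868693])}
scene {'fx': 426.5293776709853, 'fy': 426.5293776709853, 'cx': 316.69299546753734, 'cy': 197.01101594508813, 'R': array([[ 0.47651453,  0.87904464, -0.01464308],
       [ 0.6944593 , -0.38656335, -0.60687318],
       [-0.53912909,  0.27901486, -0.79466378]]), 't': array([-0.26640582, -0.35000286,  1.75398501])}
0.1 [ 9.85597363e-01  1.69105012e-01 -2.06439574e-04 -1.13585255e-03] [ 0.21647964 -0.61235295  0.30285365]
```

View pics/top0.png

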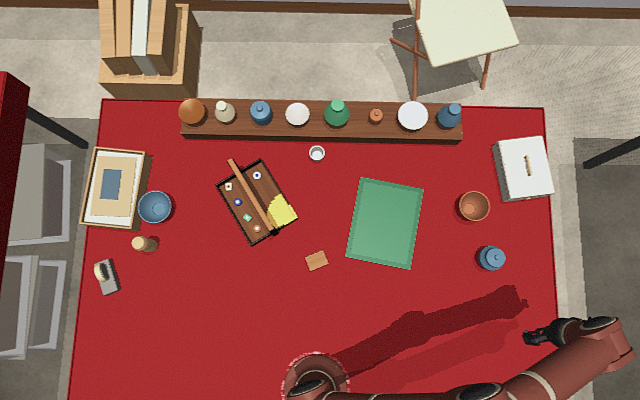

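View pics/scene0.png

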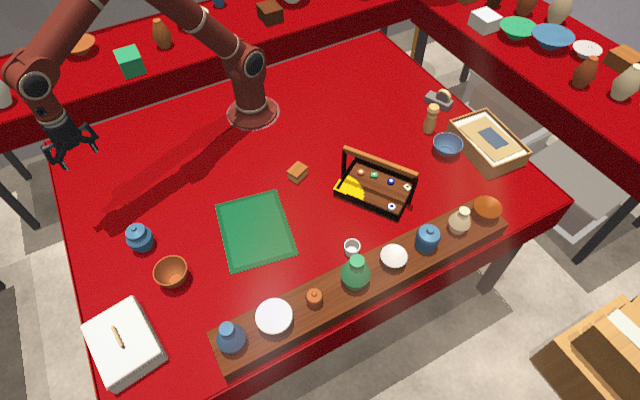

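```bash
cat > h.py <<'E'
import numpy as np,cv2
from scipy.spatial.transform import Rotation as Ro
from station import arm,snapshot,camera_info,ticket
def px2w(c,uv,z):
    d=c["R"].T@np.array([(uv[0]-c["cx"])/c["fx"],(uv[1]-c["cy"])/c["fy"],1.]); o=-c["R"].T@c["t"]
    return o+d*(z-o[2])/d[2]
def fit(W,L):  # 2D rigid fit world=R(yaw)*L+t
    W=np.array(W)[:,:2];L=np.array(L,float);w=W.mean(0);l=L.mean(0)
    a=L-l;b=W-w;y=np.arctan2((a[:,0]*b[:,1]-a[:,1]*b[:,0]).sum(),(a*b).sum())
    R=np.array([[np.cos(y),-np.sin(y)],[np.sin(y),np.cos(y)]]);t=w-R@l
    return t,y,np.linalg.norm(W-(L@R.T+t),axis=1)
E
python3 - <<'E'
from h import *
c=camera_info("top")
# rim corners: (+,+) right, (-,+) top, (-,-) left, (+,-) bottom
T=[px2w(c,p,.04) for p in[(298,216),(262,159),(216,184),(252,245)]]
print("tray",fit(T,[(.12,.09),(-.12,.09),(-.12,-.09),(.12,-.09)]))
B=[px2w(c,p,.162) for p in[(231,159),(276,233)]]; print("bar",np.mean(B,0),np.linalg.norm(B[1]-B[0]),B[1]-B[0])
M=[px2w(c,p,.004) for p in[(361,178),(424,188),(410,270),(346,258)]]
print("mat",fit(M,[(.14,.11),(.14,-.11),(-.14,-.11),(-.14,.11)]))
for n,p,z in[("cup",(317,153),.04),("box",(316,260),.03),("tea",(474,206),.05),("jar",(492,258),.08),("shelf",(337,138),.0),("koke",(140,243),.1),("bowl",(155,207),.04)]: print(n,px2w(c,p,z))
im=snapshot("top")[140:260,200:330]; cv2.imwrite("pics/crop.png",cv2.resize(im,None,fx=4.6,fy=4.6,interpolation=2))
E
```

```text
tray (array([0.59073165, 0.20769764]), np.float64(-2.564547422388115), array([0.00415534, 0.00682504, 0.00219384, 0.00252002]))
bar [0.58446472 0.20198111 0.162     ] 0.2713742262468228 [-0.2268169  -0.14899015  0.        ]
mat (array([ 0.53112369, -0.2225672 ]), np.float64(-0.16690861066314233), array([0.00425166, 0.0030143 , 0.00427616, 0.00148745]))
cup [0.75876214 0.01247568 0.04      ]
box [0.40022297 0.00691272 0.03      ]
tea [ 0.58728472 -0.50738128  0.05      ]
jar [ 0.41688058 -0.54788586  0.08      ]
shelf [ 0.8262678  -0.05529742  0.        ]
koke [0.43644729 0.55873665 0.1       ]
bowl [0.56133652 0.54412622 0.04      ]
```

View pics/crop.png

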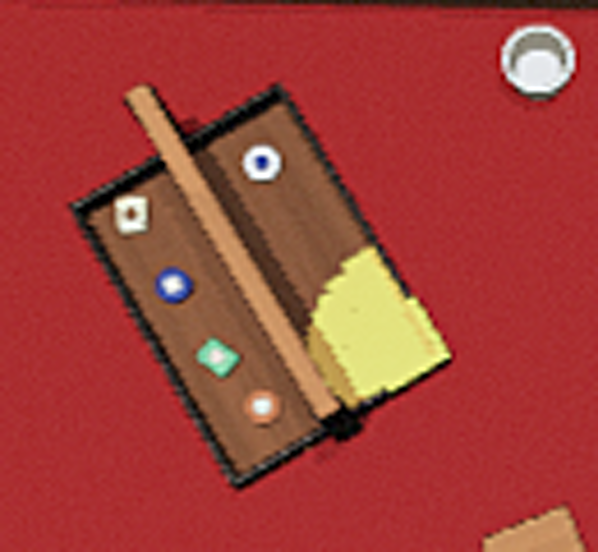

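```bash
cat >> h.py <<'E'
# tool pose from tray pose; flip s=+-1 : tool y = s*tray y
GR=np.array([0,0,.151])
def tool(pos,yaw,tx=0.,ty=0.,s=1,rel=None):
    """tray pivot = floor centre at pos; downhill slopes tx toward +x, ty toward +y (rotation vector)"""
    R=Ro.from_euler('z',yaw)*Ro.from_rotvec([-ty,tx,0])
    Rt=R*Ro.from_matrix(np.array([[-s,0,0],[0,s,0],[0,0,-1.]]).T)
    return np.array(pos)+R.apply([0,0,.151+.054]),Rt.as_quat(),R
E
python3 - <<'E'
from h import *
for s in(1,-1):
    p,q,_=tool([.588,.205,.12],-2.56,s=s); print(s,arm.ik(p,q))
    for k in np.arange(-3.14,3.14,.35):
        for t in(.35,.6):
            p,q,_=tool([.53,-.22,.12],k,t*.7,t*.7,s=s); j=arm.ik(p,q); print(round(k,2),t,None if j is None else np.round(j,2).tolist())
E
```

```text
1 [-0.06353224  0.60023729 -0.53180955  1.46770163  0.31773471  1.16002038
 -1.63530283]
-3.14 0.35 [0.7, 0.44, -0.13, 1.76, -0.36, 0.9, -0.76]
-3.14 0.6 [0.96, 0.51, -0.25, 1.83, -0.63, 0.9, -0.41]
-2.79 0.35 [0.73, 0.53, -0.19, 1.62, -0.28, 1.07, -0.51]
-2.79 0.6 [0.93, 0.62, -0.26, 1.59, -0.46, 1.15, -0.28]
-2.44 0.35 [0.73, 0.61, -0.25, 1.47, -0.19, 1.23, -0.28]
-2.44 0.6 [0.86, 0.74, -0.29, 1.35, -0.31, 1.39, -0.15]
-2.09 0.35 [0.7, 0.68, -0.3, 1.34, -0.08, 1.38, -0.06]
-2.09 0.6 [0.77, 0.85, -0.33, 1.13, -0.17, 1.62, 0.0]
-1.74 0.35 [0.65, 0.73, -0.36, 1.24, 0.04, 1.49, 0.17]
-1.74 0.6 [0.67, 0.94, -0.37, 0.94, -0.02, 1.81, 0.2]
-1.39 0.35 [0.6, 0.77, -0.42, 1.18, 0.17, 1.57, 0.4]
-1.39 0.6 [0.57, 0.99, -0.41, 0.83, 0.14, 1.94, 0.42]
-1.04 0.35 [0.56, 0.78, -0.48, 1.17, 0.29, 1.61, 0.63]
-1.04 0.6 [0.46, 0.99, -0.41, 0.82, 0.29, 1.98, 0.68]
-0.69 0.35 [0.52, 0.77, -0.55, 1.22, 0.42, 1.6, 0.86]
-0.69 0.6 [0.4, 0.96, -0.5, 0.91, 0.47, 1.94, 0.89]
-0.34 0.35 [0.51, 0.74, -0.61, 1.31, 0.53, 1.55, 1.09]
-0.34 0.6 [0.36, 0.9, -0.56, 1.08, 0.62, 1.84, 1.07]
0.01 0.35 [0.51, 0.69, -0.6
[... 2263 characters left out ...]
99, -1.03]
0.71 0.6 [-0.15, 0.52, 0.1, 1.79, 0.64, 1.03, -1.32]
1.06 0.35 [0.19, 0.39, -0.11, 1.86, 0.5, 0.83, -0.75]
1.06 0.6 [-0.2, 0.41, 0.16, 2.02, 0.8, 0.75, -1.17]
1.41 0.35 [0.33, 0.33, -0.2, 1.97, 0.51, 0.67, -0.4]
1.41 0.6 [-0.31, 0.32, 0.4, 2.21, 0.95, 0.41, -0.95]
1.76 0.35 [0.54, 0.3, -0.35, 2.02, 0.44, 0.55, 0.07]
1.76 0.6 [-0.34, 0.28, 0.66, 2.32, 0.6, 0.04, -0.15]
2.11 0.35 [0.8, 0.32, -0.53, 2.02, 0.27, 0.51, 0.64]
2.11 0.6 [0.75, 0.24, -0.38, 2.31, 0.19, 0.01, 0.76]
2.46 0.35 [1.01, 0.38, -0.68, 1.97, 0.14, 0.57, 1.18]
2.46 0.6 [1.34, 0.41, -0.93, 2.2, -0.08, 0.19, 1.5]
2.81 0.35 [1.15, 0.48, -0.83, 1.87, 0.13, 0.71, 1.57]
2.81 0.6 [1.47, 0.58, -1.06, 2.02, -0.0, 0.47, 1.82]
```

```bash
python3 - <<'E'
from h import *
p,q,_=tool([.587,.205,.12],-2.56); arm.movep(p,q)
pos=arm.read_tool_pos();rot=arm.read_eef_rot()
im=snapshot("wrist"); c=camera_info("wrist"); np.savez("w.npz",pos=pos,rot=rot); print(arm.read_time(),pos,c)
cv2.imwrite("pics/w1.png",im)
E
```

```text
3.3417 [0.58747334 0.20383637 0.32484457] {'fx': 304.58985385792005, 'fy': 304.58985385792005, 'cx': 316.97162201351915, 'cy': 201.72312693041138, 'T_tool_cam': array([[ 2.79703043e-04, -9.44815543e-01, -3.27602672e-01,
         8.45601297e-02],
       [ 9.99999275e-01,  6.47905352e-04, -1.01479089e-03,
        -6.73756401e-04],
       [ 1.17104573e-03, -3.27602151e-01,  9.44815040e-01,
        -7.00554012e-02],
       [ 0.00000000e+00,  0.00000000e+00,  0.00000000e+00,
         1.00000000e+00]])}
```

View pics/w1.png

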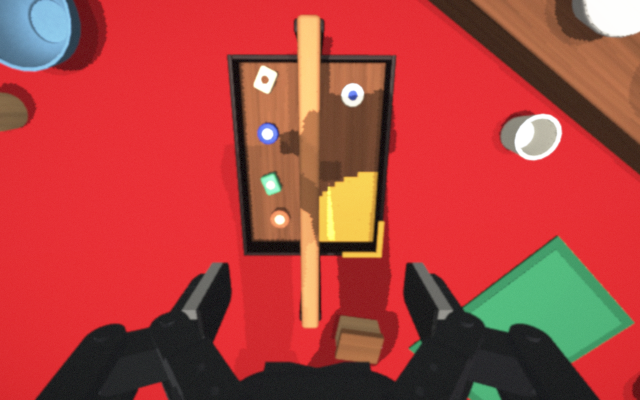

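The view shows the bar between (309,15) and (310.5,327), with the rim corners at (228,55), (396,55), (383,256) and (246,255). I'll compute the tray pose from these.

```bash
python3 - <<'E'
from h import *
w=np.load("w.npz");c=camera_info("wrist");T=np.eye(4);T[:3,:3]=Ro.from_quat(w["rot"]).as_matrix();T[:3,3]=w["pos"]
M=np.linalg.inv(T@c["T_tool_cam"]);c["R"]=M[:3,:3];c["t"]=M[:3,3]
B=[px2w(c,p,.162) for p in[(309,15),(310.5,327)]];d=B[1]-B[0]
print("bar",np.mean(B,0),np.linalg.norm(d),np.arctan2(d[1],d[0]))
print("tray",fit([px2w(c,p,.04) for p in[(383,256),(396,55),(228,55),(246,255)]],[(.12,.09),(-.12,.09),(-.12,-.09),(.12,-.09)]))
E
```

```text
bar [0.58982598 0.21318781 0.162     ] 0.2570922372032428 -2.5647249163449604
tray (array([0.58972944, 0.21143289]), np.float64(-2.5575735625133973), array([0.0007521 , 0.0020109 , 0.00072644, 0.00172299]))
```

```bash
python3 - <<'E'
from h import *
p,q,_=tool([.5897,.212,.0],-2.561)
arm.line_to(p+[0,0,.08],.15,ori=q); arm.line_to(p,.08)
f0=arm.read_ft_force(); arm.move_gripper(0.0,110); arm.pause(.2)
print(arm.read_opening(),arm.read_finger_force(),f0,arm.read_ft_force(),arm.read_time())
arm.line_to(p+[0,0,.03],.05); arm.pause(.2)
print(arm.read_opening(),arm.read_finger_force(),arm.read_ft_force(),arm.read_wrist_torque(),arm.read_time())
cv2.imwrite("pics/w2.png",snapshot("wrist"))
E
```

```text
0.16959920411064122 107.50797629356384 [ 0.30490342 -0.32118511  1.70884333] [-1.36082238  1.25730514  1.87034164] 5.7667
0.16866399286626513 107.38495588302612 [ 0.11675993 -0.10732538 -4.68120722] [-0.09061438 -0.02310729 -0.01495541] 6.7167
```

View pics/w2.png

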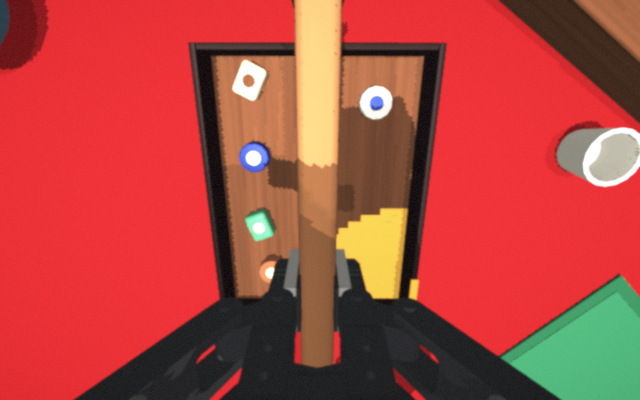

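```bash
python3 - <<'E'
from h import *
p,q,_=tool([.5897,.212,.14],-2.561); arm.line_to(p,.08,ori=q)
p,q,_=tool([.53,-.222,.14],-2.561); arm.line_to(p,.12,ori=q); arm.pause(.3)
a,b=snapshot("wrist"),snapshot("top")
print(arm.read_time(),arm.read_finger_force())
for t in(.12,.24,.3,.36):
    p,q,_=tool([.53,-.222,.14],-2.561,t,t); arm.line_to(p,.035,ori=q)
arm.pause(1.)
print(arm.read_time(),arm.read_finger_force(),arm.read_tool_pos()-p)
c=snapshot("wrist");d=snapshot("scene")
cv2.imwrite("pics/w3.png",cv2.resize(np.vstack([np.hstack([a,b]),np.hstack([c,d])]),(800,500),interpolation=3))
E
```

```text
12.4917 107.37777829170227
17.075 107.53791689872742 [-1.43063058e-05 -3.08173389e-05 -3.23291612e-05]
```

View pics/w3.png

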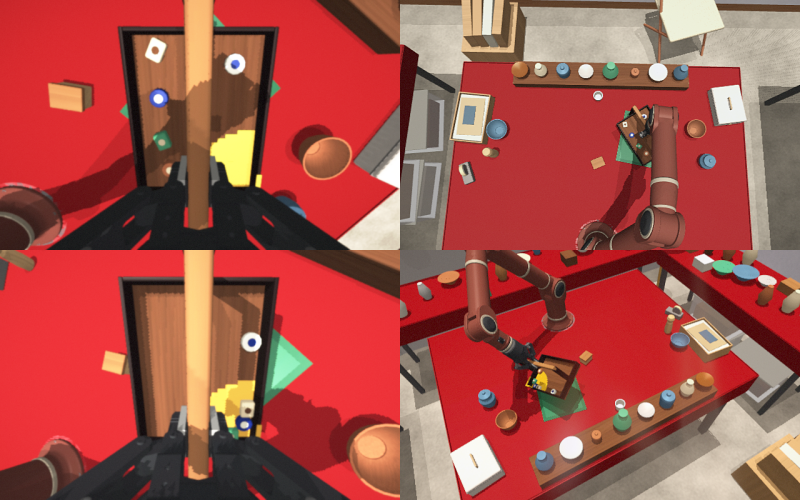

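After the tilt the white disc, at (250,342) in the mosaic, is against the +y wall short of the gold. The others look to be on the gold. I'll look again closer.

```bash
python3 - <<'E'
from h import *
c=snapshot("wrist")[60:360,160:480];d=snapshot("scene")[160:260,170:300]
cv2.imwrite("pics/w4.png",np.hstack([cv2.resize(c,(400,375)),cv2.resize(d,(400,375),interpolation=2)]))
E
```

```text
(no output)
```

View pics/w4.png

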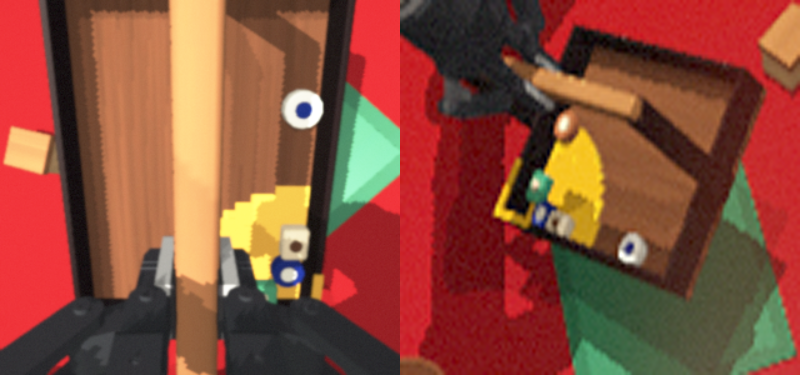

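```bash
python3 - <<'E'
from h import *
def go(tx,ty,v=.06):
    p,q,_=tool([.53,-.222,.15],-2.561,tx,ty); arm.line_to(p,v,ori=q)
go(.36,.36)
go(.55,.22); arm.pause(.7); a=snapshot("wrist"),snapshot("scene")
go(.22,.55); arm.pause(.7); b=snapshot("wrist"),snapshot("scene")
go(.45,.45); arm.pause(.7); c=snapshot("wrist"),snapshot("scene")
print(arm.read_time(),arm.read_finger_force(),arm.read_wrist_torque())
f=lambda x:np.vstack([cv2.resize(x[0][60:360,160:480],(266,260)),cv2.resize(x[1][150:270,170:300],(266,260),interpolation=2)])
cv2.imwrite("pics/w5.png",np.hstack([f(a),f(b),f(c)]))
E
```

```text
23.525 107.57727384567261 [-1.36255501e+00  2.62542502e-01 -1.35391532e-04]
```

View pics/w5.png

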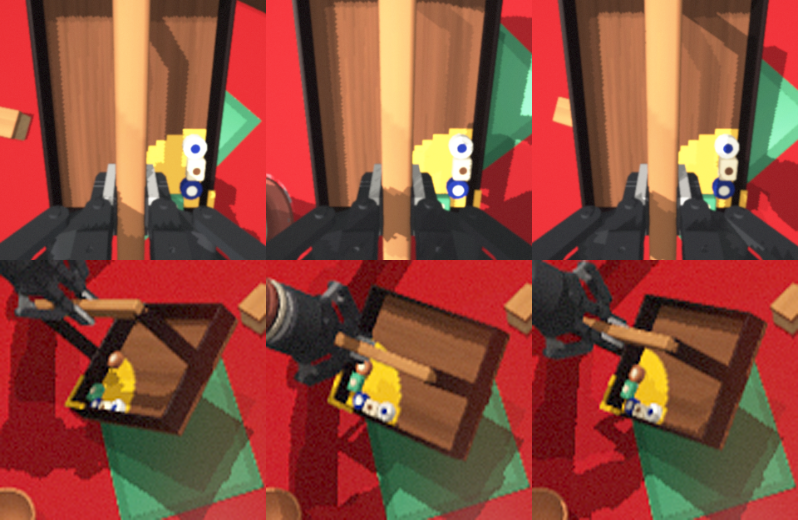

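The bottom-right view shows all five on the gold. Blue is in the corner, ivory and white run along one wall, and jade and terracotta along the other. I'll shift the tilted tray about 4 cm so the gold corner is also well over the mat, check, and hand in.

```bash
python3 - <<'E'
from h import *
p,q,_=tool([.545,-.185,.15],-2.561,.45,.45); arm.line_to(p,.03,ori=q); arm.pause(1.)
a=snapshot("scene")[140:270,160:320]; b=snapshot("wrist")[60:360,160:480]
print(arm.read_time(),np.abs(arm.read_dq()).max(),arm.read_finger_force())
cv2.imwrite("pics/w6.png",np.hstack([cv2.resize(a,(480,390),interpolation=2),cv2.resize(b,(320,390))]))
E
```

```text
26.1083 0.011657364457553733 107.5478196144104
```

View pics/w6.png

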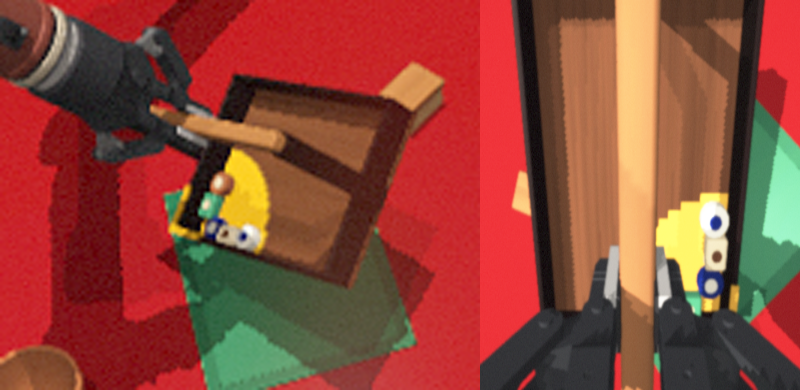

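```bash
cat >> h.py <<'E'
def totray(name,uv,h):  # pixel -> tray coords on plane z=h using the tool pose (rigid grasp)
    c=camera_info(name)
    if name=="wrist":
        T=np.eye(4);T[:3,:3]=Ro.from_quat(arm.read_eef_rot()).as_matrix();T[:3,3]=arm.read_tool_pos()
        M=np.linalg.inv(T@c["T_tool_cam"]);c["R"]=M[:3,:3];c["t"]=M[:3,3]
    Rt=Ro.from_quat(arm.read_eef_rot())*Ro.from_matrix(np.diag([-1,1,-1.])); R=Rt.as_matrix()
    o=arm.read_tool_pos()-R@[0,0,.205]
    return px2w(dict(c,R=c["R"]@R,t=c["R"]@o+c["t"]),uv,h)*1e3
E
python3 - <<'E'
from h import *
for n,uv in[("white",(394,229)),("ivory",(395,252)),("blue",(392,280))]: print(n,totray("wrist",uv,.018))
f=lambda x,y:(160+x/3,140+y/3)
for n,uv in[("white",(248,236)),("ivory",(228,236)),("blue",(213,228)),("jade",(210,205)),("terra",(222,183))]: print(n,totray("scene",f(*uv),.018))
print("goldedge",totray("scene",f(267,190),.006))
E
```

```text
white [31.05891598 69.91760582 18.        ]
ivory [54.81746212 72.81537757 18.        ]
blue [85.58337748 72.44125808 18.        ]
white [21.8722436  70.58264058 18.        ]
ivory [50.88026077 76.15686564 18.        ]
blue [77.9455116  72.56841454 18.        ]
jade [96.45127655 50.44257398 18.        ]
terra [91.42367425 24.96410672 18.        ]
goldedge [34.58957079 18.90871956  6.        ]
```

```bash
python3 - <<'E'
from h import *
def go(tx,ty,v=.08):
    p,q,_=tool([.54,-.195,.16],-2.561,tx,ty); arm.line_to(p,v,ori=q)
go(.62,.0); arm.pause(.5); a=snapshot("wrist"),snapshot("scene")
go(.6,.3); arm.pause(.3); go(.45,.45,.05); arm.pause(1.); b=snapshot("wrist"),snapshot("scene")
print(arm.read_time(),arm.read_finger_force())
f=lambda x:np.vstack([cv2.resize(x[0][110:330,240:460],(400,300)),cv2.resize(x[1][180:240,200:280],(400,300),interpolation=2)])
cv2.imwrite("pics/w7.png",np.hstack([f(a),f(b)]))
E
```

```text
31.2333 107.5933849811554
```

View pics/w7.png

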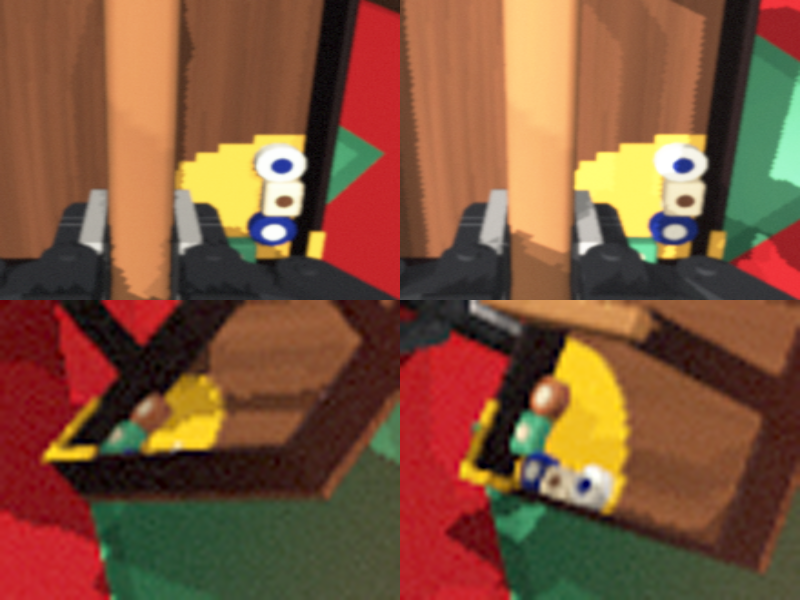

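```bash
python3 - <<'E'
from h import *
arm.pause(.3); print(np.abs(arm.read_dq()).max(),ticket.finish_job(),arm.read_time())
E
```

```text
the job is handed in; nothing more can be done
the job is handed in; nothing more can be done
```

I handed the job in at about 31.5 s: the tray is held tilted and still over the mat, and all five toggles lie on the gold. The white toggle is the tightest, its outer edge only a few millimetres inside the gold.

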